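Load the shield cans and hold the magnet slide at its index

ROBOT

A 6-joint arm with a two-finger parallel gripper is mounted at the origin on a cart in front of the work surface, level with it; the furniture and walls round the work are solid. World frame = base frame: x ahead of the robot, y to its left, z up, the work surface at z = 0. Lengths are in m, angles in rad, forces in N, time in s.
With the tool pointing down it reaches from about 0.35 to 0.975 m from the base axis. Payload 4.9 kg.
Tool frame: the origin (TCP) lies at the very end of the fingers, on their centre line; the grasp point (between the pads) lies 19 mm behind it; z points along the fingers, y is the line along which they close (so a half turn about z gives the same grasp; the last joint's range is limited). The gripper opens to 85 mm and grips with 20 to 120 N. Pads are 22 mm wide; open, the fingers measure 114 mm over their backs; the gripper's body (76 mm by 85 mm) begins 54 mm behind the grasp point. The pads swing forward as they close: fully open they stand 13 mm farther back than shut.
Start: joints at [1.05, 0.053, 1.613, -0, 1.476, -0.119], TCP at [0.244, 0.575, 0.231] pointing down, gripper open.
Joint ranges: [-3.01, 3.01], [-1.01, 2.22], [0.06, 2.58], [-1.02, 4.17], [0.09, 2.62], [-3.14, 3.14]. Speed limits (rad/s): [2.57, 2.57, 3.14, 3.14, 3.14, 3.14].

INTERFACE

Orientations are given as a rotation vector (axis times angle).
In Python, from station import ctrl gives the robot as it stands.
- The arm moves only by the tool jog_arm, never from a script. Its argument "plan" is a list of rows, each a list of 7 numbers: the shift along the tool's x, y, z in units of 0.02 m (1.0 is 0.02 m), then the turn, a rotation vector about the tool's x, y, z in units of 45 degrees (1.0 is 45 degrees), then the opening, from -1 (shut) to 1 (fully open). A call has 1 to 8 rows; each row shifts and turns the commanded pose from where the row before left it, along the tool's axes as they then stand; what a row does not reach is not made up. A row lasts 1/10 s, in which the tool goes at most 50 mm and 8.59 degrees, less where a joint would pass 70% of its speed; a pose out of reach is approached as far as the arm can. A call with a number of a shift or a turn outside -1 to 1 is refused whole. A call with a gripper value outside its range is refused whole. The fingers move at their own pace and stop on an object; "grip_force" is the grip in N (left out, the last holds). Time passes only in rows, so rows that do not move let the fingers close. It gives the time, the measured TCP pose, the force, the opening and the grip force at its end, in the units of the state.
- ctrl.get_obs(): the state, without advancing time (a new reading comes with each control period).
- ctrl.get_image(name): name is "side" or "top"; returns (picture, depth): 420x560x3 uint8, red, green, blue; 420x560 float32, m along the optical axis (not along the pixel's ray), 0 where there is no reading.
- ctrl.camera_info(name): a dict with "camera_matrix" (3x3 intrinsics, pixels), "rvec" (rotation vector, rad) and "tvec" (3), from world to camera coordinates, as OpenCV has them. Camera axes: x right, y down, z forward; pixel columns grow to the right and rows downward; lengths in m; the calibration is good to about 2 mm. A picture is of the moment at which its call begins. camera_info takes no time and is no camera call.
- ctrl.finish_job(): hands the job in; it is judged then, once.
The state is a dict: "t": time; "q": joint angles; "dq": joint speeds; "effort": joint torques, N m; "tool_pos": TCP position; "tool_rot": TCP orientation; "contact_force": force on the tool from outside, world axes, zero at the start; "wrist_torque": the same for the moment, N m; "opening": finger opening in m; "grip_force": force on a finger pad.
Only numpy, scipy, OpenCV 4.12 (cv2) and the standard library are available. Lean on these libraries where they do the work, as an engineer would, in place of code of your own. Each camera call takes 0.05 s, during which the arm holds its last target. There are 200 camera calls.

TASK

Prepare the magnetic shielding measurement: nest the shield cans in size order, first the middle can into the large can fixed on the test stand, then the small sensor can into the middle one, each set down gently and upright until it sits fully home. Then pull the spring-return magnet slide out by its bow handle until its pointer is level with the red index, and finish while still holding it there for the reading: the spring draws it back if you let go. Do not disturb the multimeter, the notebook or the memory stick.

Things in the scene. Friction and masses are not known exactly. Their poses are not given: they have to be found in the camera images.
- stand: fixed test stand: base plate 260 (x) x 204 (y) mm, top 14 mm above the worktop. Origin: centre of underside; z up. Large open can on its +y side: inner diameter 80, outer 84 mm, rim 73 mm above the worktop. Guide rail along x at y = -55 mm; grey spring housing (top 48 mm above the worktop) at x = +55 to +127 mm. The slide pulls out along -x
- chamber_floor (a point): centre of the large can's inner floor, 17 mm above the worktop, 56 mm below its rim
- middle_can: loose open metal can, 160 g, 86 mm tall, outer diameter 62 mm, inner 58 mm, on a white foot flange (diameter 76 mm, 6 mm thick, lower edge chamfered 3 mm). Origin: centre of its underside; z along its axis. Seated in the large can it stands 30 mm proud of that can's rim, to be gripped outside near its own rim
- middle_floor (a point): centre of the middle can's inner floor, 6 mm above its underside, 80 mm below its rim
- sensor_can: small loose open-topped metal can with a green sensor board on its floor, 130 g, 110 mm tall, outer diameter 40 mm, on a white foot flange (diameter 54 mm, 6 mm thick, edge chamfered 3 mm). Origin: centre of its underside; z up along its axis. Seated in the middle can its rim stands 30 mm above that one's rim
- magnet_slide: black spring-return carriage with the magnet and bow handle; origin on the rail's line at worktop height, axes as the stand's; moves only along the stand's x. Parked near the spring housing; pulls out up to 80 mm along the stand's -x. The spring pulls back with 4 N when parked, rising by 0.9 N per 10 mm
- slide_handle (a point): centre of the bow handle's grip bar on the slide: a round steel bar 12 mm thick along the stand's y, 42 mm long between its bends, 78 mm above the worktop; 30 mm of free space under it, 59 mm clear between it and the front of the spring housing when parked
- slide_pointer (a point): tip of the narrow yellow pointer on the slide, at the same x (stand frame) as the handle bar, 40 mm to its -y side, 35 mm above the worktop; it passes 3 mm above the index rider
- index_mark (a point): white line across the top of the red index rider (10 mm wide) clamped on the scale beside the rail, 32 mm above the worktop; axes as the stand's. The slide is at the mark when the pointer has the same x (stand frame) as this line. 35 to 65 mm from the parked pointer. Fixed
- multimeter: hand multimeter lying on its back, 158 x 78 x 46 mm, beside the stand on its left; origin: centre of its underside. Leave alone
- notebook: small blue spiral notebook, 108 x 83 x 13 mm, at the back right of the worktop; origin: centre of its underside. Leave alone
- memory_stick: red memory stick, 18 x 51 x 8 mm, between the robot and the stand, to the right; origin: centre of its underside. Leave alone

How it is judged:
By the outcome, as a careful person would: the job done as asked, in the order asked, and still so for the second after the job is handed in, while the arm keeps its last pose, push and grip.
It also fails if it takes over 64 s, if anything falls off the work surface, if the arm or the gripper's body presses on something with over 40 N, if the wrist force passes 120 N, or if a joint passes its speed limit or range.

## Working session

There is one attempt and no reset: what is moved stays moved. The work goes in short steps, Python scripts to look and compute and a tool call to move; the robot and the scene stay as the last step left them, time stands still between calls to the robot, and variables do not carry over. Pictures are saved under pics/ and viewed, at most 10 in all, crops included, and the job is handed in when it is done.

Besides the shell and the picture viewer there is one more tool, called after ">>>" as name(argument=value, ...), one argument or row to a line, values as JSON. jog_arm: Moves the arm, as the interface text tells. Shifts and turns lie within -1 to 1; 1 stands for 0.02 m of shift or 45 degrees of turn. Its arguments: {"type":"object","properties":{"plan":{"type":"array"},"grip_force":{"type":"number"}},"required":["plan"]}

```bash
mkdir -p pics; ls; cat > h.py <<'E'
from station import ctrl
import numpy as np, cv2
def cam(n):
    i=ctrl.camera_info(n);K=np.array(i["camera_matrix"]);R=cv2.Rodrigues(np.array(i["rvec"],float))[0];t=np.array(i["tvec"],float).ravel();return K,R,t
def ray(n,u,v,z):
    K,R,t=cam(n);d=R.T@np.linalg.solve(K,[u,v,1]);c=-R.T@t
    return c+d*(z-c[2])/d[2]
def cloud(n,D):
    K,R,t=cam(n);v,u=np.mgrid[:D.shape[0],:D.shape[1]]
    p=np.stack([(u-K[0,2])/K[0,0]*D,(v-K[1,2])/K[1,1]*D,D],-1)
    P=(p-t)@R; P[D==0]=np.nan
    return P
def proj(n,p):
    K,R,t=cam(n);q=K@(R@np.array(p)+t);return q[:2]/q[2]
def shot(n,name):
    im,D=ctrl.get_image(n);cv2.imwrite(f"pics/{name}.png",im[:,:,::-1]);np.save(f"pics/{name}.npy",D);return im,D
E
python3 - <<'E'
from h import *
for n in("top","side"):
    shot(n,n+"0");K,R,t=cam(n);print(n,K[0,0],-R.T@t,R[2])
print(ctrl.get_obs())
E
```

```text
pics
top 386.0619518677555 [0.48329237 0.04098346 0.95116191] [ 0.10852615  0.00231058 -0.99409091]
side 480.14446572072984 [ 0.37395652 -0.94824063  0.66802166] [ 0.16348638  0.84555779 -0.50823639]
{'t': 0.1, 'q': array([ 1.05000057e+00,  5.33049613e-02,  1.61419107e+00, -1.76114219e-05,
        1.47599791e+00, -1.19000737e-01]), 'dq': array([ 0.00172441, -0.0010423 , -0.00340441,  0.00023967, -0.00056754,
        0.00192655]), 'effort': array([ 2.21476403e-04, -3.94910109e+01, -3.71362638e+01, -9.41567669e-05,
        3.94547664e-03,  2.56882379e-05]), 'tool_pos': array([0.24413418, 0.57471814, 0.23015667]), 'tool_rot': array([-6.26782429e-01, -3.07783825e+00,  2.84315569e-03]), 'contact_force': array([ 0.26989341, -0.09512613, -0.25648389]), 'wrist_torque': array([ 0.02572345, -0.05514476,  0.00042895]), 'grip_force': 0.0, 'opening': 0.0850850436150925}
```

View pics/top0.png

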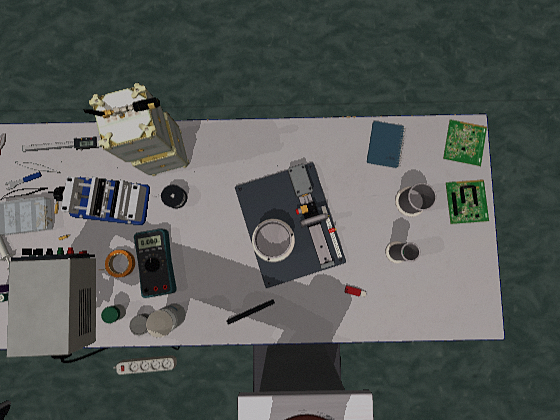

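View pics/side0.png

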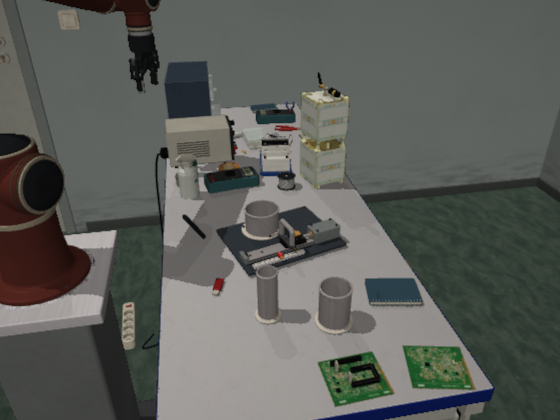

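The top view shows the middle can at about (415,198), sensor can (403,252), large can (273,240) and slide handle (315,212), with the red index near (333,231). The side view agrees: the cans stand upright at (335,305) and (267,293). Next I measure them from depth and rays.

```bash
python3 - <<'E'
from h import *
im=cv2.imread("pics/top0.png");D=np.load("pics/top0.npy");P=cloud("top",D)
Ps=cloud("side",np.load("pics/side0.npy"))
def fit(p):
    for k in range(4):
        A=np.c_[2*p[:,:2],np.ones(len(p))];s=np.linalg.lstsq(A,(p[:,:2]**2).sum(1),rcond=None)[0]
        r=np.sqrt(s[2]+s[0]**2+s[1]**2);e=abs(np.hypot(*(p[:,:2]-s[:2]).T)-r);p=p[e<max(.003,2*np.median(e))]
    return s[:2].round(4),round(r,4),len(p)
for nm,u,v,w,z in(("mid",415,198,30,.086),("sens",403,252,28,.110),("large",273,240,28,.073)):
    q=P[v-w:v+w,u-w:u+w].reshape(-1,3);q=q[abs(q[:,2]-z)<.006];print(nm,"top",fit(q),q[:,2].mean())
    c=fit(q)[0]
    uu,vv=proj("side",[*c,z]).astype(int);q=Ps[vv-40:vv+40,uu-40:uu+40].reshape(-1,3);q=q[abs(q[:,2]-z)<.004];q=q[np.hypot(*(q[:,:2]-c).T)<.06];print(" side",fit(q),q[:,2].mean())
# handle
q=P[185:245,285:345].reshape(-1,3);h=q[(q[:,2]>.070)&(q[:,2]<.09)];h=h[np.hypot(*(h[:,:2]-fit(P[212:268,245:301].reshape(-1,3)[abs(P[212:268,245:301].reshape(-1,3)[:,2]-.073)<.006])[0]).T)>.055];print("handle",len(h),h.mean(0),h.min(0),h.max(0))
print("handle rect",cv2.minAreaRect((h[:,:2]*1000).astype(np.float32)))
# stand
m=(P[:,:,2]>.008)&(P[:,:,2]<.018);m[:, :225]=0;m[:,355:]=0;m[:150]=0;m[295:]=0
n,l,s,_=cv2.connectedComponentsWithStats(m.astype(np.uint8));k=1+s[1:,4].argmax()
print("stand",cv2.minAreaRect((P[l==k][:,:2]*1000).astype(np.float32)))
q=P[150:210,270:335].reshape(-1,3);q=q[abs(q[:,2]-.048)<.004];print("housing",cv2.minAreaRect((q[:,:2]*1000).astype(np.float32)))
for n in("top","side"):
    im=cv2.imread(f"pics/{n}0.png");x0,x1,y0,y1=(225,355,150,295) if n=="top" else (215,350,200,275)
    hsv=cv2.cvtColor(im,cv2.COLOR_BGR2HSV)
    for nm,lo,hi in(("red",(0,130,80),(8,255,255)),("yel",(18,120,100),(35,255,255))):
        mm=cv2.inRange(hsv,lo,hi);a=np.zeros_like(mm);a[y0:y1,x0:x1]=mm[y0:y1,x0:x1]
        c=cv2.connectedComponentsWithStats(a);print(n,nm,[(c[2][i].tolist(),c[3][i].round(1).tolist(),ray(n,*c[3][i],.032).round(4).tolist()) for i in range(1,c[0])])
a=cv2.imread("pics/top0.png")[150:295,225:355];b=cv2.imread("pics/side0.png")[200:275,215:350]
cv2.imwrite("pics/crop1.png",np.hstack([cv2.resize(a,(390,435),interpolation=2),cv2.resize(b,(405,225),interpolation=2)[:, :405] if 0 else cv2.copyMakeBorder(cv2.resize(b,(405,225),interpolation=2),0,210,0,0,0)]))
E
```

```text
mid top (array([ 0.605 , -0.2726]), np.float64(0.0303), 157) 0.08465378040339923
 side (array([ 0.6043, -0.275 ]), np.float64(0.0302), 200) 0.08542570926405613
sens top (array([ 0.4813, -0.2315]), np.float64(0.0193), 105) 0.10871213406468018
 side (array([ 0.4807, -0.2342]), np.float64(0.0191), 120) 0.109525327893845
large top (array([0.5163, 0.0676]), np.float64(0.0414), 185) 0.07235149143059622
 side (array([0.516 , 0.0659]), np.float64(0.041), 140) 0.07195371246453655
handle 142 [ 0.55988821 -0.02791534  0.08132544] [ 0.54766296 -0.05830273  0.07342838] [0.57167015 0.00151287 0.08668938]
handle rect ((560.2862548828125, -28.290021896362305), (11.808385848999023, 62.835655212402344), 15.86843490600586)
stand ((554.7849731445312, 27.029067993164062), (260.22576904296875, 203.84251403808594), 16.490629196166992)
housing ((642.8928833007812, -4.259956359863281), (101.05023193359375, 41.55934143066406), 17.09085464477539)
top red [([296, 209, 3, 6, 12], [297.0, 211.2], [0.5819, 0.0084, 0.032]), ([328, 228, 7, 5, 26], [331.3, 229.9], [0.5355, -0.0722, 0.032]), ([346, 286, 5, 4, 8], [348
[... 275 characters left out ...]
878, -0.1132, 0.032]), ([354, 294, 1, 1, 1], [354.0, 294.0], [0.3846, -0.1201, 0.032])]
top yel [([304, 195, 1, 1, 1], [304.0, 195.0], [0.6209, -0.0094, 0.032]), ([306, 194, 1, 1, 1], [306.0, 194.0], [0.6232, -0.0142, 0.032]), ([300, 205, 8, 9, 39], [303.9, 208.6], [0.588, -0.0083, 0.032]), ([328, 215, 1, 1, 1], [328.0, 215.0], [0.5714, -0.0654, 0.032]), ([335, 228, 1, 3, 3], [335.0, 229.0], [0.5375, -0.081, 0.032])]
side red [([277, 252, 6, 7, 25], [279.4, 254.3], [0.5332, -0.078, 0.032])]
side yel [([295, 231, 6, 5, 21], [297.0, 232.9], [0.5914, 0.0005, 0.032]), ([309, 231, 3, 6, 9], [310.2, 233.0], [0.6226, -0.0061, 0.032]), ([281, 257, 2, 2, 3], [281.7, 257.3], [0.5362, -0.0903, 0.032])]
```

View pics/crop1.png

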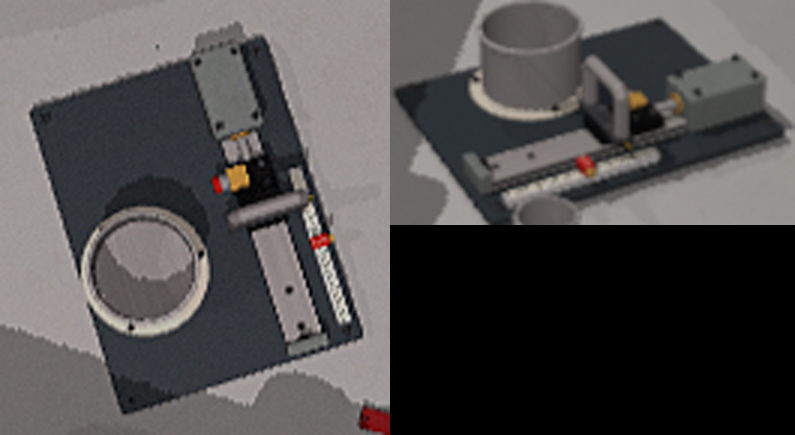

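```bash
cat >> h.py <<'E'
O=np.array([.5548,.027]);a=np.radians(16.49);s=np.array([np.cos(a),np.sin(a)]);tt=np.array([-s[1],s[0]])
def st(p): d=np.asarray(p)[:2]-O; return np.array([d@s,d@tt,p[2]])
def state():
    o=ctrl.get_obs();R=cv2.Rodrigues(o["tool_rot"])[0]
    print("t",round(o["t"],2),"TCP X,Y,Z",st(o["tool_pos"]).round(4),"yaw",np.degrees(np.arctan2(R[1,1],R[0,1])).round(2),"z",R[:,2].round(3),"open",round(o["opening"],4),"grip",round(o["grip_force"],1),"F",o["contact_force"].round(1),"q",o["q"].round(2))
    return st(o["tool_pos"])
E
python3 -c "
from h import *
for n,p in (('mid',(.6047,-.2738,0)),('sens',(.481,-.2328,0)),('large',(.516,.0668,0)),('handle',(.5603,-.0283,0)),('idxT',(.5355,-.0722,0)),('idxS',(.5332,-.078,0)),('ptrT',(.5714,-.0654,0))): print(n,st(p).round(4))"
```

```text
mid [-0.0375 -0.3026  0.    ]
sens [-0.1445 -0.2282  0.    ]
large [-0.0259  0.0492  0.    ]
handle [-0.0104 -0.0546  0.    ]
idxT [-0.0467 -0.0896  0.    ]
idxS [-0.0505 -0.0946  0.    ]
ptrT [-0.0103 -0.0933  0.    ]
```

>>> jog_arm(
  plan=[
    [-1,0,0,0,0,0.14,1],
    [-1,0,0,0,0,0.14,1],
    [-1,0,0,0,0,0.14,1],
    [-1,0,0,0,0,0.14,1],
    [-1,0,0,0,0,0.14,1],
    [-1,0,0,0,0,0.14,1],
    [-1,0,0,0,0,0.14,1],
    [-1,0,0,0,0,0.14,1],
  ],
)

```text
t: 0.9
tool_pos: [0.3541, 0.4646, 0.2306]
tool_rot: [-1.884, -2.514, 0.002]
contact_force: [0.5, 0.6, -0.4]
opening: 0.0853
grip_force: 0.0
```

>>> jog_arm(
  plan=[
    [-1,0.1,0,0,0,0,1],
    [-1,0.1,0,0,0,0,1],
    [-1,0.1,0,0,0,0,1],
    [-1,0.1,0,0,0,0,1],
    [-1,0.1,0,0,0,0,1],
    [-1,0.1,0,0,0,0,1],
    [-1,0.1,0,0,0,0,1],
    [-1,0.1,0,0,0,0,1],
  ],
)

```text
t: 1.7
tool_pos: [0.4148, 0.3158, 0.2307]
tool_rot: [-1.878, -2.518, 0.001]
contact_force: [-0.0, -0.4, 0.5]
opening: 0.085
grip_force: 0.0
```

>>> jog_arm(
  plan=[
    [-1,0.1,0,0,0,0,1],
    [-1,0.1,0,0,0,0,1],
    [-1,0.1,0,0,0,0,1],
    [-1,0.1,0,0,0,0,1],
    [-1,0.1,0,0,0,0,1],
    [-1,0.1,0,0,0,0,1],
    [-1,0.1,0,0,0,0,1],
    [-1,0.1,0,0,0,0,1],
  ],
)

```text
t: 2.5
tool_pos: [0.4757, 0.1671, 0.2307]
tool_rot: [-1.878, -2.518, 0.001]
contact_force: [-0.0, 0.2, -1.0]
opening: 0.0854
grip_force: 0.0
```

>>> jog_arm(
  plan=[
    [-1,0,0,0,0,0,1],
    [-1,0,0,0,0,0,1],
    [-1,0,0,0,0,0,1],
    [-1,0,0,0,0,0,1],
    [-1,0,0,0,0,0,1],
    [-1,0,0,0,0,0,1],
    [-1,0,0,0,0,0,1],
    [-1,0,0,0,0,0,1],
  ],
)

```text
t: 3.3
tool_pos: [0.5213, 0.0138, 0.2307]
tool_rot: [-1.878, -2.518, 0.001]
contact_force: [-0.6, -0.8, -0.2]
opening: 0.0854
grip_force: 0.0
```

>>> jog_arm(
  plan=[
    [-1,0,0,0,0,0,1],
    [-1,0,0,0,0,0,1],
    [-1,0,0,0,0,0,1],
    [-1,0,0.3,0,0,0,1],
    [-1,0,0.5,0,0,0,1],
    [-1,0,1,0,0,0,1],
    [-1,0,1,0,0,0,1],
    [-1,0,1,0,0,0,1],
  ],
)

```text
t: 4.1
tool_pos: [0.567, -0.1395, 0.1541]
tool_rot: [-1.878, -2.518, 0.0]
contact_force: [0.1, 0.4, 0.4]
opening: 0.0857
grip_force: 0.0
```

```bash
python3 -c "
from h import *
p=state();print((np.array([-.0375,-.3026,.059])-p)/.02)"
```

```text
t 4.1 TCP X,Y,Z [-0.0356 -0.1631  0.1541] yaw 16.57 z [-0.001  0.    -1.   ] open 0.0857 grip 0.0 F [0.1 0.4 0.4] q [-0.37  0.02  1.78  0.    1.34 -0.66]
[-0.09667782 -6.97649724 -4.75405144]
```

>>> jog_arm(
  plan=[
    [-1,0,0,0,0,0,1],
    [-1,0,0,0,0,0,1],
    [-1,0,0.3,0,0,0,1],
    [-1,0,0.5,0,0,0,1],
    [-1,0,0.5,0,0,0,1],
    [-1,0,0.5,0,0,0,1],
    [-0.5,0,0,0,0,0,1],
    [0,0,0,0,0,0,1],
  ],
)

```text
t: 4.9
tool_pos: [0.605, -0.265, 0.1206]
tool_rot: [1.879, 2.516, 0.0]
contact_force: [-0.0, -0.7, 0.7]
opening: 0.0854
grip_force: 0.0
```

```bash
python3 -c "
from h import *
p=state();print((np.array([-.0375,-.3026,.059])-p)/.02)
im,D=shot('side','s1');im2,D2=shot('top','t1')
c=im[200:360,220:420];c2=im2[140:280,330:500]
cv2.imwrite('pics/c2.png',np.hstack([cv2.resize(c,(390,312)),cv2.resize(c2,(379,312))])[:,:,::-1])
print(proj('side',[.6047,-.2738,.086]),proj('side',np.array(ctrl.get_obs()['tool_pos'])))"
```

```text
t 4.9 TCP X,Y,Z [-0.0347 -0.2943  0.1206] yaw 16.5 z [ 0.001 -0.001 -1.   ] open 0.0854 grip 0.0 F [-0.  -0.7  0.7] q [-0.53  0.22  1.62 -0.    1.3  -0.81]
[-0.13756785 -0.4163299  -3.07958534]
[335.68764689 286.40423028] [335.19630578 268.35015826]
```

View pics/c2.png

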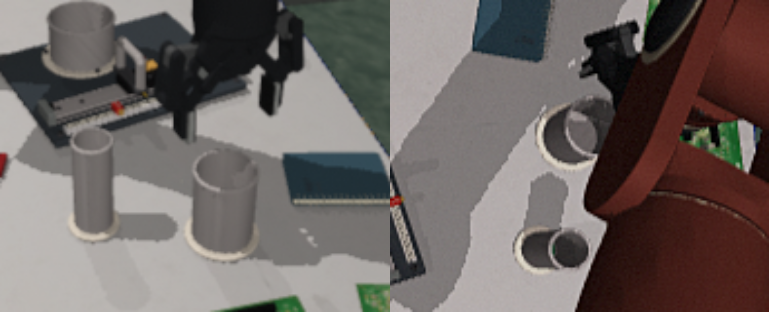

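The picture shows the open fingers straddling the middle can, tips just above and beside its rim (crop 185,135 and 272,110). Going down and gripping.

>>> jog_arm(
  plan=[
    [-0.4,-0.14,0,0,0,0,1],
    [0,0,0.6,0,0,0,1],
    [0,0,0.8,0,0,0,1],
    [0,0,0.8,0,0,0,1],
    [0,0,0.6,0,0,0,1],
    [0,0,0.28,0,0,0,1],
    [0,0,0,0,0,0,1],
    [0,0,0,0,0,0,0.5],
  ],
  grip_force=40,
)

```text
t: 5.8
tool_pos: [0.6041, -0.2719, 0.0579]
tool_rot: [1.878, 2.518, 0.0]
contact_force: [0.4, 0.2, -0.8]
opening: 0.0733
grip_force: 0.0
```

>>> jog_arm(
  plan=[
    [0,0,0,0,0,0,-1],
    [0,0,0,0,0,0,-1],
    [0,0,0,0,0,0,-1],
    [0,0,0,0,0,0,-1],
    [0,0,0,0,0,0,-1],
    [0,0,0,0,0,0,-1],
  ],
)

```text
t: 6.4
tool_pos: [0.6046, -0.2724, 0.0591]
tool_rot: [1.877, 2.517, 0.0]
contact_force: [-0.6, -0.7, 5.6]
opening: 0.0604
grip_force: 44.2
```

```bash
python3 -c "
from h import *
p=state()"
```

```text
t 6.4 TCP X,Y,Z [-0.0372 -0.3013  0.0591] yaw 16.57 z [ 0.002 -0.001 -1.   ] open 0.0604 grip 44.2 F [-0.6 -0.7  5.6] q [-0.54  0.29  1.64 -0.    1.2  -0.82]
```

>>> jog_arm(
  plan=[
    [0,0,-0.4,0,0,0,-1],
    [0,0,-0.8,0,0,0,-1],
    [0,0,-1,0,0,0,-1],
    [0,0,-1,0,0,0,-1],
    [0,0,-1,0,0,0,-1],
    [0.4,0,-1,0,0,0,-1],
    [0.8,0,-0.4,0,0,0,-1],
    [1,0,0,0,0,0,-1],
  ],
)

```text
t: 7.2
tool_pos: [0.5918, -0.2293, 0.172]
tool_rot: [1.877, 2.515, 0.001]
contact_force: [0.5, 0.8, -1.7]
opening: 0.0608
grip_force: 44.0
```

>>> jog_arm(
  plan=[
    [1,0.1,0,0,0,0,-1],
    [1,0.1,0,0,0,0,-1],
    [1,0.1,0,0,0,0,-1],
    [1,0.1,0,0,0,0,-1],
    [1,0.1,0,0,0,0,-1],
    [1,0.06,0,0,0,0,-1],
    [1,0,0,0,0,0,-1],
    [1,0,0,0,0,0,-1],
  ],
)

```text
t: 8.0
tool_pos: [0.5559, -0.0715, 0.1697]
tool_rot: [1.878, 2.519, -0.0]
contact_force: [0.1, 0.4, -1.6]
opening: 0.0609
grip_force: 43.9
```

>>> jog_arm(
  plan=[
    [1,0,0,0,0,0,-1],
    [1,0,0,0,0,0,-1],
    [1,0,0,0,0,0,-1],
    [1,0,0,0,0,0,-1],
    [1,0,0,0,0,0,-1],
    [0.8,0,0,0,0,0,-1],
    [0.5,0,0,0,0,0,-1],
    [0,0,0,0,0,0,-1],
  ],
)

```text
t: 8.8
tool_pos: [0.52, 0.0488, 0.1697]
tool_rot: [1.876, 2.52, 0.0]
contact_force: [-1.0, 0.2, -1.3]
opening: 0.0605
grip_force: 43.9
```

```bash
python3 -c "
from h import *
p=state()
im,D=shot('side','s2');im2,D2=shot('top','t2')
c=im[120:270,200:350];c2=im2[150:300,200:350]
cv2.imwrite('pics/c3.png',np.hstack([cv2.resize(c,(399,399)),cv2.resize(c2,(399,399))])[:,:,::-1])
"
```

```text
t 8.8 TCP X,Y,Z [-0.0271  0.0307  0.1697] yaw 16.67 z [ 0. -0. -1.] open 0.0605 grip 43.9 F [-1.   0.2 -1.3] q [-0.05 -0.15  1.91 -0.    1.38 -0.34]
```

View pics/c3.png

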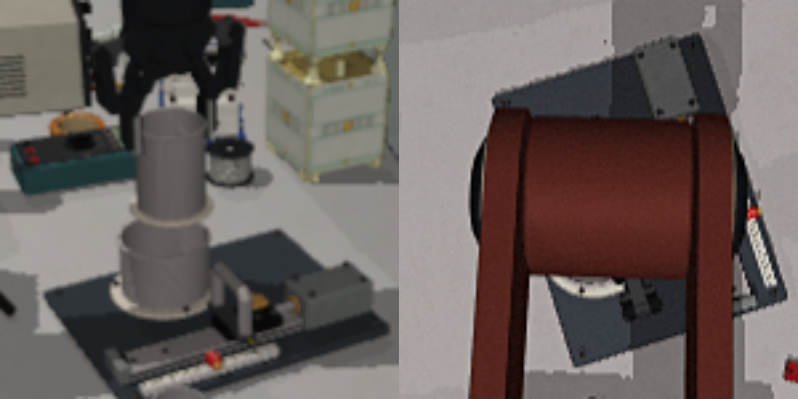

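The side view shows the can upright in the fingers, over the large can and short of its centre. I measure the held can's axis in the same view.

```bash
cat >> h.py <<'E'
from scipy.optimize import least_squares
def axis(P,c,z0,z1,r,rmax):
    q=P.reshape(-1,3);q=q[(q[:,2]>z0)&(q[:,2]<z1)];q=q[np.hypot(*(q[:,:2]-c).T)<rmax]
    f=least_squares(lambda x:np.hypot(*(q[:,:2]-x).T)-r,c,loss="soft_l1",f_scale=.001)
    return f.x,len(q),np.median(abs(f.fun))
E
python3 -c "
from h import *
p=state();o=ctrl.get_obs()['tool_pos'][:2]
P=cloud('side',np.load('pics/s2.npy'))
for z in((.125,.14),(.14,.155),(.125,.16)):
  x,n,e=axis(P,o,*z,.031,.04);print(st([*x,0]),n,e)
P0=cloud('side',np.load('pics/side0.npy'))
for n,c,z0,z1,r in(('mid',[.6047,-.2738],.02,.06,.031),('large',[.516,.0668],.03,.065,.042),('sens',[.481,-.2328],.02,.09,.02)):
  x,k,e=axis(P0,c,z0,z1,r,r+.006);print(n,x,st([*x,0]),k,e)
"
```

```text
t 8.9 TCP X,Y,Z [-0.0271  0.0294  0.1698] yaw 16.59 z [ 0.    -0.001 -1.   ] open 0.0608 grip 43.9 F [-0.2 -0.5 -0.9] q [-0.05 -0.15  1.91 -0.    1.38 -0.34]
[-0.02657542  0.02941661  0.        ] 150 0.0009384597296352264
[-0.0263526   0.02941812  0.        ] 152 0.0006963504592474856
[-0.02649544  0.02942631  0.        ] 355 0.0008628503244788831
mid [ 0.60473691 -0.27408825] [-0.03758033 -0.30287876  0.        ] 661 0.000957236628299718
large [0.5159919 0.0663559] [-0.0260408   0.04875276  0.        ] 696 0.0013504670739068296
sens [ 0.48096833 -0.23252055] [-0.14445931 -0.22788931  0.        ] 590 0.0006765876085959542
```

>>> jog_arm(
  plan=[
    [0.5,0.02,0,0,0,0,-1],
    [0.47,0,0,0,0,0,-1],
    [0,0,0.5,0,0,0,-1],
    [0,0,0.7,0,0,0,-1],
    [0,0,0.5,0,0,0,-1],
    [0,0,0,0,0,0,-1],
  ],
)

```text
t: 9.5
tool_pos: [0.5133, 0.0662, 0.1324]
tool_rot: [-1.876, -2.515, 0.005]
contact_force: [0.2, 0.1, -2.9]
opening: 0.0609
grip_force: 44.0
```

>>> jog_arm(
  plan=[
    [0,0,0.2,0,0,0,-1],
    [0,0,0.2,0,0,0,-1],
    [0,0,0.2,0,0,0,-1],
    [0,0,0.2,0,0,0,-1],
    [0,0,0,0,0,0,-1],
  ],
)

```text
t: 10.0
tool_pos: [0.5148, 0.0664, 0.1188]
tool_rot: [-1.877, -2.518, 0.001]
contact_force: [0.3, 0.4, -1.6]
opening: 0.0609
grip_force: 44.2
```

```bash
python3 -c "
from h import *
state()"
```

```text
t 10.0 TCP X,Y,Z [-0.0271  0.0491  0.1188] yaw 16.58 z [-0.001  0.    -1.   ] open 0.0609 grip 44.2 F [ 0.3  0.4 -1.6] q [-0.02 -0.1   1.96  0.    1.29 -0.3 ]
```

>>> jog_arm(
  plan=[
    [0,0,0.4,0,0,0,-1],
    [0,0,0.4,0,0,0,-1],
    [0,0,0.4,0,0,0,-1],
    [0,0,0.3,0,0,0,-1],
    [0,0,0.25,0,0,0,-1],
    [0,0,0.1,0,0,0,-1],
    [0,0,0,0,0,0,-1],
  ],
)

```text
t: 10.7
tool_pos: [0.515, 0.0663, 0.0822]
tool_rot: [-1.878, -2.518, 0.001]
contact_force: [0.0, 0.9, -1.0]
opening: 0.0606
grip_force: 44.2
```

>>> jog_arm(
  plan=[
    [0,0,0.05,0,0,0,-1],
    [0,0,0.05,0,0,0,-1],
    [0,0,0.05,0,0,0,-1],
    [0,0,0,0,0,0,-1],
  ],
)

```text
t: 11.1
tool_pos: [0.5153, 0.0664, 0.0798]
tool_rot: [1.878, 2.518, 0.0]
contact_force: [0.3, 0.8, -2.1]
opening: 0.0607
grip_force: 44.2
```

```bash
python3 -c "
from h import *
state()"
```

```text
t 11.1 TCP X,Y,Z [-0.0266  0.049   0.0798] yaw 16.58 z [ 0.  0. -1.] open 0.0607 grip 44.2 F [ 0.3  0.8 -2.1] q [-0.02 -0.05  1.98  0.    1.21 -0.3 ]
```

>>> jog_arm(
  plan=[
    [0,0,0.08,0,0,0,-1],
    [0,0,0.06,0,0,0,-1],
    [0,0,0,0,0,0,-1],
  ],
)

```text
t: 11.4
tool_pos: [0.5151, 0.0663, 0.0766]
tool_rot: [-1.878, -2.518, 0.0]
contact_force: [1.1, 0.4, -1.7]
opening: 0.0609
grip_force: 44.2
```

>>> jog_arm(
  plan=[
    [0,0,0.04,0,0,0,-1],
    [0,0,0.02,0,0,0,-1],
    [0,0,0,0,0,0,-1],
  ],
)

```text
t: 11.7
tool_pos: [0.5153, 0.0663, 0.0762]
tool_rot: [-1.878, -2.518, 0.0]
contact_force: [-3.0, 0.0, 3.5]
opening: 0.0605
grip_force: 44.6
```

>>> jog_arm(
  plan=[
    [0,0,0,0,0,0,0.6],
    [0,0,0,0,0,0,1],
    [0,0,0,0,0,0,1],
    [0,0,0,0,0,0,1],
    [0,0,0,0,0,0,1],
    [0,0,-0.3,0,0,0,1],
    [0,0,-0.7,0,0,0,1],
    [0,0,-1,0,0,0,1],
  ],
)

```text
t: 12.5
tool_pos: [0.5146, 0.0663, 0.1161]
tool_rot: [-1.877, -2.517, 0.002]
contact_force: [0.5, 0.4, 0.2]
opening: 0.0852
grip_force: 0.0
```

>>> jog_arm(
  plan=[
    [0,0,-1,0,0,0,1],
    [-0.5,-0.2,-0.9,0,0,0,1],
    [-1,-0.5,0,0,0,0,1],
    [-1,-0.5,0,0,0,0,1],
    [-1,-0.5,0,0,0,0,1],
    [-1,-0.5,0,0,0,0,1],
    [-1,-0.5,0,0,0,0,1],
    [-1,-0.5,0,0,0,0,1],
  ],
)

```text
t: 13.3
tool_pos: [0.4913, -0.0775, 0.1553]
tool_rot: [1.877, 2.517, 0.001]
contact_force: [0.3, -0.4, 0.7]
opening: 0.0854
grip_force: 0.0
```

>>> jog_arm(
  plan=[
    [-1,-0.5,0,0,0,0,1],
    [-1,-0.5,0,0,0,0,1],
    [-1,-0.5,0,0,0,0,1],
    [-1,-0.5,0,0,0,0,1],
    [-1,-0.4,0,0,0,0,1],
    [-1,-0.3,0,0,0,0,1],
    [-1,0,0,0,0,0,1],
    [-0.35,0,0,0,0,0,1],
  ],
)

```text
t: 14.1
tool_pos: [0.4818, -0.2345, 0.1553]
tool_rot: [1.879, 2.515, -0.0]
contact_force: [0.0, 0.6, 0.3]
opening: 0.0857
grip_force: 0.0
```

>>> jog_arm(
  plan=[
    [0,0,0,0,0,0,1],
    [0,0,0,0,0,0,1],
  ],
)

```text
t: 14.3
tool_pos: [0.4812, -0.2323, 0.1541]
tool_rot: [-1.878, -2.519, -0.0]
contact_force: [0.1, 0.1, -0.0]
opening: 0.0853
grip_force: 0.0
```

```bash
python3 -c "
from h import *
p=state();print((np.array([-.1445,-.2280,.083])-p)/.02)
im,D=shot('side','s3');P=cloud('side',D)
for n,c,z0,z1,r in(('mid',[.516,.0664],.08,.101,.031),('sens',[.481,-.2328],.02,.09,.02)):
  x,k,e=axis(P,c,z0,z1,r,r+.006);print(n,st([*x,0]),k,e)
q=P.reshape(-1,3);q=q[(np.hypot(*(q[:,:2]-[.516,.0664]).T)<.034)&(q[:,2]>.096)];print('rim z',np.percentile(q[:,2],[50,90,99]),len(q))
c=im[150:345,190:385]
cv2.imwrite('pics/c4.png',cv2.resize(c,(585,585))[:,:,::-1])
"
```

```text
t 14.3 TCP X,Y,Z [-0.1442 -0.2278  0.1541] yaw 16.59 z [ 0.  0. -1.] open 0.0853 grip 0.0 F [ 0.1  0.1 -0. ] q [-0.59 -0.1   1.9   0.    1.35 -0.88]
[-0.01705121 -0.0123873  -3.55363932]
mid [-0.02602052  0.04879275  0.        ] 0 nan
sens [-0.14441519 -0.22779802  0.        ] 585 0.0007374525405313519
  return _methods._mean(a, axis=axis, dtype=dtype,
  ret = ret.dtype.type(ret / rcount)
Traceback (most recent call last):
IndexError: index -1 is out of bounds for axis 0 with size 0
```

>>> jog_arm(
  plan=[
    [0,0,0.5,0,0,0,1],
    [0,0,1,0,0,0,1],
    [0,0,1,0,0,0,1],
    [0,0,0.6,0,0,0,1],
    [0,0,0.35,0,0,0,0.5],
    [0,0,0,0,0,0,0],
    [0,0,0,0,0,0,0],
    [0,0,0,0,0,0,-1],
  ],
)

```text
t: 15.15
tool_pos: [0.4819, -0.2333, 0.086]
tool_rot: [1.877, 2.517, -0.0]
contact_force: [-0.5, -0.0, -1.1]
opening: 0.0386
grip_force: 40.2
```

>>> jog_arm(
  plan=[
    [0,0,0,0,0,0,-1],
    [0,0,0,0,0,0,-1],
    [0,0,0,0,0,0,-1],
    [0,0,0,0,0,0,-1],
    [0,0,0,0,0,0,-1],
  ],
)

```text
t: 15.65
tool_pos: [0.4818, -0.2333, 0.0857]
tool_rot: [1.877, 2.517, 0.0]
contact_force: [-0.6, -0.4, 4.8]
opening: 0.0388
grip_force: 40.8
```

```bash
python3 -c "
from h import *
p=state()"
```

```text
t 15.65 TCP X,Y,Z [-0.1439 -0.2289  0.0857] yaw 16.58 z [ 0.001 -0.001 -1.   ] open 0.0388 grip 40.8 F [-0.6 -0.4  4.8] q [-0.59 -0.02  1.95 -0.    1.22 -0.88]
```

>>> jog_arm(
  plan=[
    [0,0,-0.4,0,0,0,-1],
    [0,0,-0.8,0,0,0,-1],
    [0,0,-1,0,0,0,-1],
    [0,0,-1,0,0,0,-1],
    [0,0,-1,0,0,0,-1],
    [0.4,0.2,-1,0,0,0,-1],
    [0.8,0.4,-1,0,0,0,-1],
    [1,0.5,-0.4,0,0,0,-1],
  ],
)

```text
t: 16.45
tool_pos: [0.4905, -0.1847, 0.2201]
tool_rot: [1.877, 2.514, 0.001]
contact_force: [0.4, -0.1, -1.1]
opening: 0.0388
grip_force: 40.4
```

>>> jog_arm(
  plan=[
    [1,0.5,0,0,0,0,-1],
    [1,0.5,0,0,0,0,-1],
    [1,0.5,0,0,0,0,-1],
    [1,0.5,0,0,0,0,-1],
    [1,0.5,0,0,0,0,-1],
    [1,0.5,0,0,0,0,-1],
    [1,0.5,0,0,0,0,-1],
    [1,0.5,0,0,0,0,-1],
  ],
)

```text
t: 17.25
tool_pos: [0.5206, -0.0072, 0.2174]
tool_rot: [1.878, 2.518, 0.0]
contact_force: [-0.6, -0.2, -1.5]
opening: 0.0389
grip_force: 40.4
```

>>> jog_arm(
  plan=[
    [1,0.5,0,0,0,0,-1],
    [1,0.3,0,0,0,0,-1],
    [1,0,0,0,0,0,-1],
    [0.7,0,0,0,0,0,-1],
    [0,0,0,0,0,0,-1],
    [0,0,0,0,0,0,-1],
    [0,0,0,0,0,0,-1],
  ],
)

```text
t: 17.95
tool_pos: [0.5151, 0.0666, 0.2169]
tool_rot: [1.879, 2.517, -0.0]
contact_force: [0.2, -0.1, -1.7]
opening: 0.0389
grip_force: 40.5
```

```bash
python3 -c "
from h import *
p=state();o=ctrl.get_obs()['tool_pos'][:2]
im,D=shot('side','s4');P=cloud('side',D)
c=im[120:270,200:350]
cv2.imwrite('pics/c4.png',cv2.resize(c,(450,450))[:,:,::-1])
for n,c,z0,z1,r in(('mid',[.516,.0664],.08,.100,.031),('large',[.516,.0664],.03,.065,.042),('sens',o,.145,.20,.02)):
  x,k,e=axis(P,c,z0,z1,r,r+.008);print(n,st([*x,0]),k,e)
q=P.reshape(-1,3);q=q[(np.hypot(*(q[:,:2]-[.516,.0664]).T)<.034)&(q[:,2]>.09)&(q[:,2]<.115)];print('rim z',np.percentile(q[:,2],[50,90,99]),len(q))
"
```

```text
t 17.95 TCP X,Y,Z [-0.0268  0.0493  0.2169] yaw 16.53 z [ 0. -0. -1.] open 0.0389 grip 40.5 F [ 0.2 -0.1 -1.7] q [-0.01 -0.19  1.87 -0.    1.46 -0.3 ]
mid [-0.02671138  0.04685725  0.        ] 319 0.001410020868047611
large [-0.02566818  0.04984398  0.        ] 427 0.000989299844854262
sens [-0.0266918   0.05029052  0.        ] 359 0.0009243593661761515
rim z [0.09789275 0.10317797 0.10465825] 250
```

View pics/c4.png

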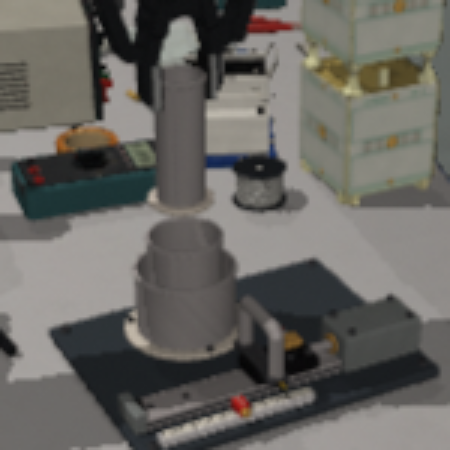

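The middle can stands seated in the large one (rim at crop 185,225, height ~0.103 m), with the sensor can upright above it. One refined fit of the middle can's outer front only.

```bash
python3 -c "
from h import *
P=cloud('side',np.load('pics/s4.npy'));q=P.reshape(-1,3)
m=(np.hypot(*(q[:,:2]-[.516,.0664]).T)<.037)&(q[:,1]<.0664-.008)
for z in((.080,.098),(.085,.1)):
  x,k,e=axis(q[m],np.array([.516,.0664]),*z,.031,.04);print(st([*x,0]),k,e)
q=q[(q[:,2]>.1005)&(q[:,2]<.106)&(np.hypot(*(q[:,:2]-[.516,.0664]).T)<.037)]
x,k,e=axis(q,np.array([.516,.0664]),.1,.107,.03,.04);print('rim',st([*x,0]),k,e)"
```

```text
[-0.02626118  0.04824024  0.        ] 157 0.0009772224043818056
[-0.02625918  0.0481413   0.        ] 122 0.0010060362498682737
rim [-0.0272313   0.04605354  0.        ] 92 0.0011537959638285716
```

>>> jog_arm(
  plan=[
    [-0.09,0.01,0.3,0,0,0,-1],
    [0,0,0.5,0,0,0,-1],
    [0,0,0.4,0,0,0,-1],
    [0,0,0.2,0,0,0,-1],
    [0,0,0.2,0,0,0,-1],
    [0,0,0.2,0,0,0,-1],
    [0,0,0.2,0,0,0,-1],
    [0,0,0,0,0,0,-1],
  ],
)

```text
t: 18.8
tool_pos: [0.5153, 0.0657, 0.1761]
tool_rot: [-1.877, -2.518, 0.001]
contact_force: [-0.0, -0.1, -0.8]
opening: 0.0389
grip_force: 40.5
```

```bash
python3 -c "
from h import *
state()"
```

```text
t 18.8 TCP X,Y,Z [-0.0268  0.0483  0.1761] yaw 16.59 z [-0.001 -0.    -1.   ] open 0.0389 grip 40.5 F [-0.  -0.1 -0.8] q [-0.02 -0.16  1.91 -0.    1.39 -0.31]
```

>>> jog_arm(
  plan=[
    [0,0,0.4,0,0,0,-1],
    [0,0,0.5,0,0,0,-1],
    [0,0,0.5,0,0,0,-1],
    [0,0,0.5,0,0,0,-1],
    [0,0,0.5,0,0,0,-1],
    [0,0,0.4,0,0,0,-1],
    [0,0,0.2,0,0,0,-1],
    [0,0,0,0,0,0,-1],
  ],
)

```text
t: 19.6
tool_pos: [0.5152, 0.0657, 0.1158]
tool_rot: [-1.877, -2.518, 0.001]
contact_force: [0.1, -0.2, -1.6]
opening: 0.0387
grip_force: 40.5
```

>>> jog_arm(
  plan=[
    [0,0,0.1,0,0,0,-1],
    [0,0,0.06,0,0,0,-1],
    [0,0,0.06,0,0,0,-1],
    [0,0,0,0,0,0,-1],
  ],
)

```text
t: 20.0
tool_pos: [0.5157, 0.0656, 0.1124]
tool_rot: [1.878, 2.518, 0.0]
contact_force: [0.1, -0.1, -1.8]
opening: 0.0388
grip_force: 40.5
```

```bash
python3 -c "
from h import *
state()"
```

```text
t 20.0 TCP X,Y,Z [-0.0265  0.0482  0.1124] yaw 16.58 z [ 0. -0. -1.] open 0.0388 grip 40.5 F [ 0.1 -0.1 -1.8] q [-0.02 -0.09  1.96 -0.    1.27 -0.31]
```

>>> jog_arm(
  plan=[
    [0,0,0.08,0,0,0,-1],
    [0,0,0.06,0,0,0,-1],
    [0,0,0.03,0,0,0,-1],
    [0,0,0,0,0,0,-1],
  ],
)

```text
t: 20.4
tool_pos: [0.5157, 0.0656, 0.1089]
tool_rot: [-1.878, -2.519, 0.0]
contact_force: [-0.7, -0.3, -1.4]
opening: 0.0388
grip_force: 40.5
```

>>> jog_arm(
  plan=[
    [0,0,0.04,0,0,0,-1],
    [0,0,0,0,0,0,-1],
  ],
)

```text
t: 20.6
tool_pos: [0.5159, 0.0656, 0.1088]
tool_rot: [1.878, 2.518, -0.0]
contact_force: [-1.8, -0.7, 4.1]
opening: 0.039
grip_force: 40.9
```

>>> jog_arm(
  plan=[
    [0,0,0,0,0,0,-0.3],
    [0,0,0,0,0,0,0.3],
    [0,0,0,0,0,0,0.6],
    [0,0,0,0,0,0,0.6],
    [0,0,-0.3,0,0,0,0.6],
    [0,0,-0.7,0,0,0,0.6],
    [0,0,-1,0,0,0,0.6],
    [0,0,-1,0,0,0,0.6],
  ],
)

```text
t: 21.4
tool_pos: [0.5159, 0.0656, 0.1699]
tool_rot: [1.878, 2.518, 0.001]
contact_force: [-0.5, 0.0, -1.4]
opening: 0.0679
grip_force: 0.0
```

>>> jog_arm(
  plan=[
    [0,0,-0.5,0,0,0,0.6],
    [-0.5,0.2,-0.1,0,0,0,0.6],
    [-1,0.2,0,0,0,0,0.6],
    [-1,0.2,0,0,0,0,0.6],
    [-1,0.2,0,0,0,0,0.6],
    [-1,0,0,0,0,0,0.6],
    [-0.64,0,0,0,0,0,0.6],
    [0,0,0,0,0,0,0.6],
  ],
)

```text
t: 22.2
tool_pos: [0.5604, -0.0298, 0.1794]
tool_rot: [-1.88, -2.516, 0.001]
contact_force: [0.4, -0.1, 0.2]
opening: 0.0679
grip_force: 0.0
```

```bash
python3 -c "
from h import *
p=state();print((np.array([-.0104,-.0546,.060])-p)/.02)
im,D=shot('side','s5');P=cloud('side',D)
c=im[150:270,200:350]
cv2.imwrite('pics/c5.png',cv2.resize(c,(750,600))[:,:,::-1])
q=P.reshape(-1,3);q=q[(np.hypot(*(q[:,:2]-[.516,.0664]).T)<.034)&(q[:,2]>.12)&(q[:,2]<.145)];print('rim z',np.percentile(q[:,2],[50,90,99]),len(q))
q=P.reshape(-1,3);h=np.array([st(x) for x in q[(abs(q[:,2]-.078)<.012)&(np.hypot(*(q[:,:2]-[.5603,-.0283]).T)<.035)]]);print('handle',np.median(h,0),h.min(0),h.max(0),len(h))
"
```

```text
t 22.2 TCP X,Y,Z [-0.0107 -0.0561  0.1794] yaw 16.45 z [-0.001 -0.    -1.   ] open 0.0679 grip 0.0 F [ 0.4 -0.1  0.2] q [-0.19 -0.06  1.81 -0.    1.39 -0.47]
[ 0.01729996  0.07458942 -5.96877193]
rim z [0.1279336  0.13358514 0.13503329] 171
handle [-0.01416096 -0.06698709  0.08046736] [-0.01764382 -0.08914349  0.0661806 ] [-0.00459148 -0.03057088  0.08660626] 119
```

View pics/c5.png

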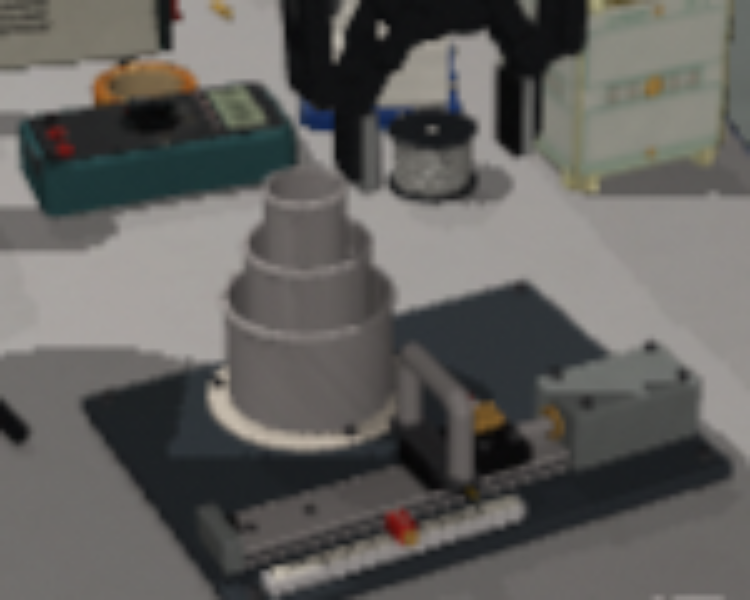

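Three nested rims are visible (sensor rim 0.1335 m, fully home); handle at crop (435,410), pointer (473,492), index (402,525). Descending onto the bar while measuring the index.

>>> jog_arm(
  plan=[
    [0,0,0.5,0,0,0,0.6],
    [0,0,1,0,0,0,0.6],
    [0,0,1,0,0,0,0.6],
    [0,0,1,0,0,0,0.6],
    [0,0,1,0,0,0,0.6],
    [0,0,0.8,0,0,0,0.6],
    [0,0,0.6,0,0,0,0.6],
    [0,0,0,0,0,0,0.6],
  ],
  grip_force=70,
)

```text
t: 23.05
tool_pos: [0.5587, -0.0277, 0.0598]
tool_rot: [-1.875, -2.516, 0.003]
contact_force: [-0.4, -0.2, 0.2]
opening: 0.0683
grip_force: 0.0
```

>>> jog_arm(
  plan=[
    [0,0,0,0,0,0,0],
    [0,0,0,0,0,0,-0.4],
    [0,0,0,0,0,0,-0.7],
    [0,0,0,0,0,0,-1],
    [0,0,0,0,0,0,-1],
    [0,0,0,0,0,0,-1],
    [0,0,0,0,0,0,-1],
  ],
)

```text
t: 23.75
tool_pos: [0.5591, -0.029, 0.0633]
tool_rot: [-1.876, -2.517, 0.006]
contact_force: [-9.1, -1.1, 8.6]
opening: 0.0096
grip_force: 68.3
```

```bash
python3 - <<'E'
from h import *
state()
# index + pointer subpixel in side s5
for n,f,box,zs in(("side","s5",(285,262,262,242),0),("top","top0",None,0)):
    im=cv2.imread(f"pics/{f}.png");hsv=cv2.cvtColor(im,cv2.COLOR_BGR2HSV);P=cloud(n,np.load(f"pics/{f}.npy"))
    c=proj(n,[.5345,-.075,.032]);p=proj(n,[.571,-.066,.035])
    print(n,"idx px",c,"ptr px",p)
    for (u,v) in(c,p):
        u,v=int(round(u)),int(round(v))
        for y in range(v-5,v+6):
            print(y,' '.join("%3d/%3d/%3d"%tuple(im[y,x,::-1]) for x in range(u-5,u+6)))
        print(u-5)
E
```

```text
t 23.75 TCP X,Y,Z [-0.0118 -0.055   0.0633] yaw 16.59 z [-0.004 -0.001 -1.   ] open 0.0096 grip 68.3 F [-9.1 -1.1  8.6] q [-0.18  0.07  1.89 -0.    1.18 -0.47]
side idx px [279.66187804 253.49205092] ptr px [294.58435887 248.35727079]
248  79/ 75/ 74  80/ 76/ 74  80/ 76/ 74  80/ 76/ 74  79/ 75/ 73  78/ 74/ 73  79/ 75/ 74  79/ 76/ 74  82/ 78/ 76  77/ 74/ 72  64/ 60/ 59
249  80/ 76/ 74  79/ 76/ 74  79/ 75/ 74  79/ 75/ 74  80/ 76/ 74  78/ 74/ 72  80/ 76/ 75  90/ 86/ 84  96/ 91/ 89  95/ 90/ 89  82/ 78/ 77
250  80/ 76/ 75  81/ 76/ 76  79/ 76/ 74  80/ 77/ 76  91/ 86/ 84  94/ 89/ 87  91/ 87/ 85  89/ 85/ 83  81/ 77/ 76  75/ 72/ 71  58/ 56/ 56
251  85/ 81/ 79  95/ 91/ 89  96/ 92/ 89  92/ 88/ 85 100/ 86/ 83  92/ 68/ 67  68/ 63/ 62  60/ 58/ 58  58/ 56/ 56  64/ 62/ 61  71/ 67/ 66
252  85/ 81/ 80  83/ 75/ 73 105/ 70/ 68 119/ 65/ 61 112/ 67/ 62 107/ 37/ 34  95/ 51/ 50  77/ 74/ 73  62/ 61/ 61  53/ 52/ 52  55/ 53/ 53
253  57/ 55/ 55  58/ 44/ 44  97/ 36/ 34 123/ 28/ 25 117/ 47/ 42 119/ 48/ 43 111/ 44/ 42  81/ 56/ 55  45/ 45/ 46  33/ 35/ 37  41/ 42/ 42
254  71/ 69/ 68  79/ 65/ 65  80/ 27/ 25 105/ 16/ 
[... 4508 characters left out ...]
/155 152/145/144
216 153/144/143 143/132/132 105/ 99/ 97 101/ 94/ 94  80/ 75/ 79  59/ 48/  0  53/ 56/ 51  21/ 28/ 35  86/ 82/ 84 165/157/158 152/147/145
217 140/130/129 134/126/126  97/ 90/ 90  94/ 90/ 86  78/ 73/ 71 120/110/106  54/ 54/ 63  31/ 35/ 45  60/ 58/ 61 126/118/120 157/150/150
218  93/ 85/ 86  78/ 72/ 72  61/ 58/ 59  49/ 46/ 48  83/ 73/ 70 202/189/177  88/ 86/ 88  33/ 39/ 47  31/ 34/ 39 100/ 94/ 93 157/152/149
219  55/ 52/ 53  38/ 39/ 39  41/ 41/ 42  91/ 88/ 85 180/172/159 208/198/183 190/182/179  23/ 27/ 37  27/ 29/ 34  83/ 80/ 80 166/156/157
220  35/ 38/ 41  33/ 36/ 39  46/ 46/ 49 141/135/128 164/155/143 201/190/176 216/211/201  41/ 40/ 45  30/ 34/ 42  57/ 57/ 57 167/160/158
323
```

>>> jog_arm(
  plan=[
    [0,-0.1,-0.1,0,0,0,-1],
    [0,-0.2,0,0,0,0,-1],
    [0,-0.3,0,0,0,0,-1],
    [0,-0.4,0,0,0,0,-1],
    [0,-0.4,0,0,0,0,-1],
    [0,-0.3,0,0,0,0,-1],
    [0,-0.2,0,0,0,0,-1],
    [0,0,0,0,0,0,-1],
  ],
)

```text
t: 24.55
tool_pos: [0.5245, -0.0393, 0.0634]
tool_rot: [1.877, 2.516, 0.003]
contact_force: [8.3, -0.5, -10.3]
opening: 0.0092
grip_force: 68.6
```

>>> jog_arm(
  plan=[
    [0,0,0,0,0,0,-1],
    [0,0,0,0,0,0,-1],
    [0,0,0,0,0,0,-1],
  ],
)

```text
t: 24.85
tool_pos: [0.5248, -0.0391, 0.0634]
tool_rot: [1.877, 2.516, 0.003]
contact_force: [7.2, -0.1, -9.8]
opening: 0.0096
grip_force: 68.6
```

```bash
python3 - <<'E'
from h import *
state()
im,D=shot('side','s6');im2,D2=shot('top','t6')
c=im[225:270,250:310];cv2.imwrite('pics/c6.png',cv2.resize(c,(780,585),interpolation=0)[:,:,::-1])
for X in(-.0482,):
    w=O+s*X+tt*(-.095);print("ptr tip expected px at mark",proj('side',[*w,.035]),"line",proj('side',[*(O+s*X+tt*-.0915),.032]))
w1=O+s*(-.0472)+tt*(-.095);print("1mm",proj('side',[*w1,.035]))
E
```

```text
t 24.85 TCP X,Y,Z [-0.0475 -0.0549  0.0634] yaw 16.56 z [ 0.004  0.    -1.   ] open 0.0096 grip 68.6 F [ 7.2 -0.1 -9.8] q [-0.22 -0.02  1.98  0.    1.18 -0.51]
ptr tip expected px at mark [280.33731191 253.0595099 ] line [279.6380124  253.34206755]
1mm [280.73096197 252.93930193]
```

View pics/c6.png

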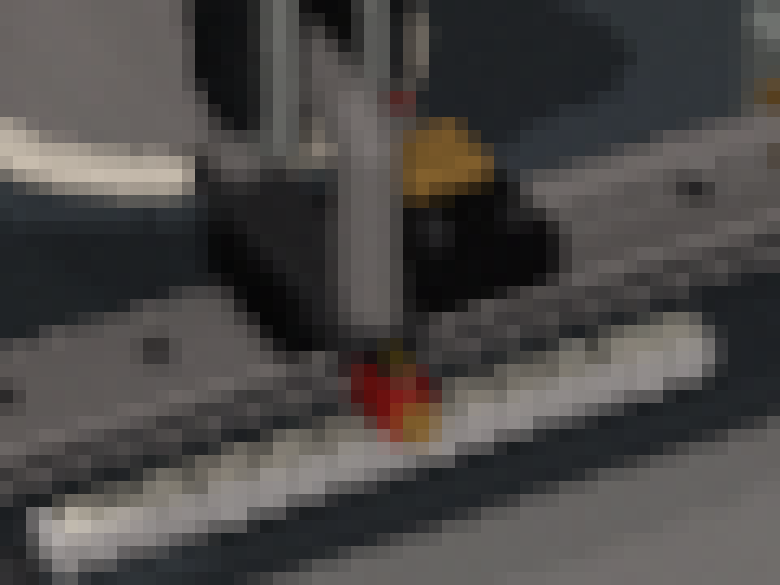

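The zoomed side view shows the pointer (crop 400,350) right over the red rider (crop 395,395). Comparing pixels for the last millimetre.

```bash
python3 - <<'E'
from h import *
def yel(f,u,v,w=4):
    im=cv2.imread(f"pics/{f}.png").astype(float);y,x=np.mgrid[v-w:v+w+1,u-w:u+w+1]
    p=im[y,x];B,G,R=p[...,0],p[...,1],p[...,2];k=np.clip(np.minimum(G,R)-B-6,0,None)*(G>.7*R)
    print(f,k.round(0).astype(int).tolist() if 0 else "",(k*x).sum()/k.sum(),(k*y).sum()/k.sum(),k.sum())
    return (k*x).sum()/k.sum(),(k*y).sum()/k.sum()
a=yel("s5",294,248,3)
im=cv2.imread("pics/s6.png")
for y in range(249,260): print(y,' '.join("%3d/%3d/%3d"%tuple(im[y,x,::-1]) for x in range(275,287)))
b=yel("s6",280,252,3)
pa,pb=ray('side',*a,.035),ray('side',*b,.035);print("ptr before/after",st(pa),st(pb))
for l in((278.5,252),(279.8,253.4),(281,254.6)): print("line",st(ray('side',*l,.032)))
# handle near post shift: depth cloud
for f in("s5","s6"):
    P=cloud('side',np.load(f"pics/{f}.npy")).reshape(-1,3);P=P[~np.isnan(P[:,0])];h=np.array([st(x) for x in P[(P[:,2]>.05)&(P[:,2]<.068)&(abs(P[:,0]-.55)<.06)&(abs(P[:,1]+.045)<.04)]])
    h=h[(h[:,1]<-.075)&(h[:,1]>-.095)&(abs(h[:,0]+.03)<.03)];print(f,np.median(h,0),h.mean(0),len(h))
E
```

```text
s5  294.0989010989011 248.2087912087912 91.0
249  39/ 38/ 38  64/ 62/ 61  85/ 81/ 80  93/ 89/ 87  94/ 90/ 88  70/ 67/ 66  38/ 37/ 37  35/ 34/ 34  58/ 55/ 54  81/ 77/ 76  71/ 67/ 67  71/ 68/ 67
250  30/ 29/ 30  45/ 43/ 44  58/ 56/ 56  63/ 60/ 61  67/ 64/ 64  49/ 47/ 47  37/ 36/ 37  48/ 46/ 47  70/ 66/ 66  78/ 74/ 73  61/ 58/ 58  55/ 53/ 54
251  28/ 27/ 28  33/ 33/ 34  39/ 39/ 40  34/ 34/ 35  43/ 40/ 32  45/ 39/ 24  27/ 26/ 27  46/ 45/ 45  60/ 58/ 58  67/ 64/ 63  73/ 69/ 69  77/ 73/ 73
252  64/ 62/ 61  40/ 34/ 35  42/ 28/ 30  25/ 16/ 18  38/ 31/ 15  59/ 48/ 16  49/ 42/ 27  54/ 52/ 52  65/ 63/ 63  56/ 55/ 54  56/ 55/ 55  58/ 57/ 58
253  57/ 55/ 55  49/ 36/ 37  75/ 28/ 26  74/ 13/ 12  47/ 25/ 18  69/ 48/ 28  82/ 51/ 30  67/ 40/ 39  47/ 48/ 49  35/ 37/ 39  42/ 43/ 43  56/ 55/ 54
254  74/ 71/ 71  82/ 68/ 67  81/ 28/ 26  95/ 15/ 13  93/ 19/ 18  97/ 41/ 33 103/ 49/ 39  82/ 19/ 19  55/ 38/ 38  80/ 77/ 72 102/ 97/ 90  97/ 94/ 87
255  59/ 57/ 58  65/ 53/ 53  71/ 21/ 21  91/ 14/ 12 107/ 17/ 15 125/ 28/ 25 123/ 39/ 31 101/ 34/ 23  82/ 47/ 43  89/ 85/ 78 117/111/102 127/121/111
256  41/ 42/ 43  61
[... 305 characters left out ...]
116/111/103 112/104/ 98 132/ 96/ 90 130/ 69/ 54 118/ 87/ 46 131/100/ 56 133/116/ 95 137/132/128 138/133/132 142/137/136
259 117/112/105 141/136/130 141/137/132 135/131/128 141/129/127 136/116/113 129/117/107 135/122/109 143/135/129 140/136/135  97/ 94/ 95  88/ 86/ 86
s6  279.94642857142856 251.80357142857142 56.0
ptr before/after [-0.01156509 -0.09273694  0.035     ] [-0.04675352 -0.09025233  0.035     ]
line [-0.04810737 -0.08564424  0.032     ]
line [-0.04797752 -0.09187064  0.032     ]
line [-0.04769577 -0.09725502  0.032     ]
s5 [-0.01403618 -0.08617125  0.05931357] [-0.01348507 -0.08555192  0.05855118] 34
s6 [-0.04950605 -0.08537594  0.05800586] [-0.04907555 -0.08536034  0.05851789] 35
```

>>> jog_arm(
  plan=[
    [0,-0.035,0.05,0,0,0,-1],
    [0,0,0,0,0,0,-1],
    [0,0,0,0,0,0,-1],
    [0,0,0,0,0,0,-1],
    [0,0,0,0,0,0,-1],
  ],
)

```text
t: 25.45
tool_pos: [0.5249, -0.0392, 0.0634]
tool_rot: [1.876, 2.515, 0.005]
contact_force: [7.0, 0.7, -6.2]
opening: 0.0092
grip_force: 68.9
```

```bash
python3 - <<'E'
from h import *
state()
im,D=shot('side','s7');print([im[252+j,278:283].tolist() for j in range(-1,3)])
P=cloud('side',D).reshape(-1,3);P=P[~np.isnan(P[:,0])];h=np.array([st(x) for x in P[(P[:,2]>.05)&(P[:,2]<.068)&(abs(P[:,0]-.55)<.06)&(abs(P[:,1]+.045)<.04)]])
h=h[(h[:,1]<-.075)&(h[:,1]>-.095)&(abs(h[:,0]+.03)<.03)];print(np.median(h,0),h.mean(0),len(h))
q=P[(np.hypot(*(P[:,:2]-[.516,.0664]).T)<.034)&(P[:,2]>.12)&(P[:,2]<.145)];print('rim z',np.percentile(q[:,2],[90,99]))
state()
E
```

```text
t 25.45 TCP X,Y,Z [-0.0474 -0.055   0.0634] yaw 16.56 z [ 0.005  0.    -1.   ] open 0.0092 grip 68.9 F [ 7.   0.7 -6.2] q [-0.22 -0.02  1.98  0.    1.17 -0.51]
[[[34, 33, 35], [43, 39, 32], [46, 40, 25], [28, 27, 28], [46, 44, 45]], [[38, 19, 20], [29, 25, 14], [49, 40, 14], [48, 41, 26], [54, 52, 52]], [[79, 15, 13], [42, 19, 15], [64, 42, 26], [81, 50, 30], [67, 40, 40]], [[95, 15, 13], [92, 18, 17], [97, 40, 33], [104, 49, 39], [82, 20, 19]]]
[-0.04903996 -0.08595173  0.06009852] [-0.04887396 -0.08526485  0.05948401] 33
rim z [0.13390914 0.13450644]
t 25.5 TCP X,Y,Z [-0.0474 -0.0549  0.0634] yaw 16.56 z [ 0.005  0.    -1.   ] open 0.0095 grip 68.9 F [ 7.9  0.5 -6.3] q [-0.22 -0.02  1.98  0.    1.17 -0.51]
```

>>> jog_arm(
  plan=[
    [0,-0.04,0,0,0,0,-1],
    [0,0,0,0,0,0,-1],
    [0,0,0,0,0,0,-1],
    [0,0,0,0,0,0,-1],
  ],
)

```text
t: 25.9
tool_pos: [0.5242, -0.0394, 0.0634]
tool_rot: [1.876, 2.515, 0.005]
contact_force: [8.1, 0.8, -7.0]
opening: 0.0094
grip_force: 68.9
```

```bash
python3 - <<'E'
from h import *
state()
im,D=shot('side','s8');print([im[252+j,278:283].tolist() for j in range(-1,3)])
P=cloud('side',D).reshape(-1,3);P=P[~np.isnan(P[:,0])];h=np.array([st(x) for x in P[(P[:,2]>.05)&(P[:,2]<.068)&(abs(P[:,0]-.55)<.06)&(abs(P[:,1]+.045)<.04)]])
h=h[(h[:,1]<-.075)&(h[:,1]>-.095)&(abs(h[:,0]+.03)<.03)];print(np.median(h,0),h.mean(0),len(h))
E
```

```text
t 25.9 TCP X,Y,Z [-0.0482 -0.055   0.0634] yaw 16.56 z [ 0.005  0.    -1.   ] open 0.0094 grip 68.9 F [ 8.1  0.8 -7. ] q [-0.22 -0.02  1.98  0.    1.17 -0.51]
[[[37, 35, 32], [53, 47, 33], [48, 42, 28], [38, 37, 37], [53, 51, 52]], [[28, 20, 16], [46, 39, 17], [62, 51, 19], [51, 44, 29], [55, 52, 52]], [[75, 14, 12], [49, 26, 17], [84, 59, 30], [102, 67, 34], [67, 40, 40]], [[96, 16, 14], [92, 18, 17], [104, 48, 34], [113, 59, 40], [82, 20, 19]]]
[-0.04956688 -0.08555828  0.05978581] [-0.0492943  -0.08545993  0.06000584] 30
```

```bash
python3 -c "
from station import ctrl
print(ctrl.finish_job())"
```

```text
the job is handed in; nothing more can be done
None
```

The job is handed in at about 26 s on the robot's clock: both cans measure fully home in order, and the arm holds the slide with its pointer within about 1 mm of the red index by my measurement; no verdict was returned.

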